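# Switch the vial feeder's seesaw gate and release the waiting vials

## Robot

A 6-joint arm with a two-finger parallel gripper is mounted at the origin on the work surface. World frame = base frame: x ahead of the robot, y to its left, z up, the work surface at z = 0. Lengths are in m, angles in rad, forces in N, time in s.
With the tool pointing down it reaches from about 0.3 to 0.875 m from the base axis. Payload 6.4 kg.
Tool frame: the origin (TCP) lies midway between the tips of the shut fingers; the grasp point (between the pads) lies ctrl.grip_depth behind it (ctrl.grip_depth is the distance from the TCP to the grasp point, in m); x points along the fingers, y is the direction in which the jaws open and shut, and the axes are right-handed (so a half turn about x gives the same grasp; the last joint's range is limited). The gripper opens to 85 mm and grips with 20 to 120 N. Pads are 22 mm wide; open, the fingers measure 114 mm over their backs; the gripper's body (76 mm by 85 mm) begins 54 mm behind the grasp point. The pads swing forward as they close: fully open they stand 13 mm farther back than shut.
Start: joints at [0.916, 0.181, 1.607, -0, 1.354, -0.206], TCP at [0.249, 0.518, 0.231] pointing down, gripper open.
Joint ranges: [-2.99, 2.99], [-0.89, 2.07], [0.3, 2.58], [-1.14, 4.28], [0, 2.63], [-3.12, 3.12]. Speed limits (rad/s): [2.57, 2.57, 3.01, 3.14, 3.14, 3.14].

## Interface

Orientations are given as a unit quaternion [w, x, y, z].
In Python, from bench import ctrl gives the robot as it stands.
- The arm moves only by the tool carry_out, never from a script. Its argument "motion" is one flat list of numbers, 7 for each row, row after row: the turn, a rotation vector about the tool's x, y, z in degrees, then the shift along the tool's x, y, z in m, then the gripper's target within -1 to 1 (shut at 1, half-way at 0, fully open at -1). A call has 1 to 10 rows; each row shifts and turns the pose as measured when the row begins, along the tool's axes as they then stand; what a row does not reach is not made up. A row lasts 1/10 s, in which the tool goes at most 50 mm and 8.59 degrees, less where a joint would pass 70% of its speed; a pose out of reach is approached as far as the arm can. A call with a gripper value outside its range is refused whole. The fingers move at their own pace and stop on an object; the grip force is fixed at half the most. Time passes only in rows, so rows that do not move let the fingers close. It gives the time, the measured TCP pose, the force and the opening at its end, in the units of the state.
- ctrl.get_obs(): the state, without advancing time (a new reading comes with each control period).
- ctrl.camera(name): name is "scene" or "side" or "wrist"; returns the picture (400x640x3 uint8, blue, green, red); there is no depth.
- ctrl.camera_params(name): a dict with "mtx" (3x3 intrinsics, pixels), "pose" (4x4, takes a point from camera to world coordinates); the wrist camera has in their place "hand_eye" (4x4, takes a point from camera to tool coordinates, whose origin is the TCP and whose axes are the tool frame's). Camera axes: x right, y down, z forward; pixel columns grow to the right and rows downward; lengths in m; the calibration is good to about 2 mm. The wrist camera is an equidistant fisheye: a pixel r from the principal point sees the ray r / f radians off the axis. A picture is of the moment at which its call begins: read the wrist's pose just before it. camera_params takes no time and is no camera call.
- ctrl.hand_in(): hands the job in, once; it reports no verdict.
Trained networks look in the newest picture that a camera, given by its name, has taken for a name from the list of things; names that differ only in an ending like _2 or _b are one class to them, and where a whole thing is asked for, a point or a joint stands for the part that bears it (a point fixed in the world has none). Each returns a list of dicts, best first, with "conf" (0 to 1); they miss things now and then, are a little off and sometimes report something else, mostly with a low value. They report only what shows in the picture. A call takes as long as a camera call.
- ctrl.boxes_of(camera, thing): "point" ([x, y, z] in m, in the coordinates of the camera as it stood for that picture, good to about 4 mm: the middle of the surface that is visible of it).
- ctrl.trace(camera, thing): "pixels" (400x640 bool, what is visible of it).
- ctrl.landmark_of(camera, thing): "point" ([x, y, z] in m, in the coordinates of the camera as it stood for that picture, good to about 4 mm: a listed point, or the origin of a listed thing).
The state is a dict: "time_s": time; "q": joint angles; "dq": joint speeds; "joint_efforts": joint torques, N m; "eef_pos": TCP position; "eef_rot": TCP orientation; "wrist_force": force on the tool from outside, world axes, zero at the start; "torque": the same for the moment, N m; "opening": opening from 0.0 (shut) to 1.0 (fully open).
Only numpy, scipy, OpenCV 4.12 (cv2) and the standard library are available. Lean on these libraries where they do the work, as an engineer would, in place of code of your own. Each camera call takes 0.05 s, during which the arm holds its last target. There are 200 camera calls.

## Task

The four capped vials waiting in the feeder's magazine belong in the tray that the feeder is not set to now. Press down the raised finger pad of the seesaw gate so that the gate rocks over its pivot and rests on its other side, then push the feed stop fully in, so that all four vials roll down the other chute and come to rest in its tray. Do not touch or lift the vials yourself, and leave the other things on the bench where they stand.

Things in the scene. Friction and masses are not known exactly. Their poses are not given: they have to be found in the camera images.
- feeder: Gravity feeder for capped vials, fixed. Origin: middle of its 125 x 530 mm base, on the bench; x to its back, y left, z up. Clear plates at x = +-31 mm. Magazine (|y| < 17 mm, z 150-245 mm) holds four vials, stacked, on the feed stop's blade; below it the seesaw gate. A chute on each side (|y| to 125, z to 105 mm) leads to a catch tray (|y| 127-252, walls to z = 70 mm).
- gate (a joint): Tilt of the seesaw gate about its pivot (along feeder x, at y 0, z 100 mm), rad. +0.33: left (+y) end down on its stop, vials run to the left tray; -0.33: right end down. Starts on either. A 40 mm steel tumbler weight, 80 mm above the pivot in front of the front plate, leans to the low side and holds it there; pushed past 0 it falls the rest of the way. It takes under 1 N at a pad.
- pad_left (a point): Centre of the upper face of the gate's left finger pad, black, 36 (x) x 42 (y) x 8 mm, on the rocker arm in front of the front plate: in the gate's frame 120 mm left of the pivot, 40 mm above it and 70 mm in front of the feeder's middle. Moves with the gate: 177 mm above the bench when raised, 99 mm when down (then 26 mm farther out).
- pad_right (a point): Centre of the upper face of the right finger pad, the mirror image of the left one, 120 mm right of the pivot.
- stop (a joint): Travel of the feed stop, m. 0: its blade is under the magazine and holds the vials back; 0.034: pushed fully in, towards the feeder's right (-y), against its end stop, magazine open. Vials drop at about 0.02. It stays where it is left; pushing takes about 1 to 3 N.
- stop_push (a point): Centre of the outer (left, +y) face of the feed stop's upright black push plate, 34 (x) x 6 (y) x 44 (z) mm, at the left end of a bar behind the back plate; pushed towards the feeder's -y. With the stop at 0 it lies 60 mm behind the feeder's middle (+x), 141 mm left of it and 156 mm above the bench.
- tray_left (a point): Centre of the floor of the left catch tray, 52 (x) x 125 (y) mm, about 30 mm above the bench, sloping outwards.
- tray_right (a point): Centre of the floor of the right catch tray, the mirror image of the left one.
- vial1: Capped vial, white with a blue cap, round-ended, 22 mm diameter, 50 mm long, about 18 g, lying along the feeder's x in the magazine, number 1 from the bottom. Origin at its centre.
- vial2: Capped vial, white with a blue cap, round-ended, 22 mm diameter, 50 mm long, about 18 g, lying along the feeder's x in the magazine, number 2 from the bottom. Origin at its centre.
- vial3: Capped vial, white with a blue cap, round-ended, 22 mm diameter, 50 mm long, about 18 g, lying along the feeder's x in the magazine, number 3 from the bottom. Origin at its centre.
- vial4: Capped vial, white with a blue cap, round-ended, 22 mm diameter, 50 mm long, about 18 g, lying along the feeder's x in the magazine, number 4 from the bottom. Origin at its centre.
- microtube_rack: Bystander: pink microtube rack 202 x 88 mm, 44 mm high with its tubes. Origin: centre of its underside.
- tube_rack: Bystander: orange rack 136 x 105 mm with blue-capped tubes, 123 mm high. Origin: centre of its underside.
- tip_box: Bystander: light blue pipette tip box 122 x 86 x 88 mm. Origin: centre of its underside.
- spray_bottle: Bystander: green spray bottle, 72 mm diameter, 165 mm high. Origin: centre of its underside.
- beaker: Bystander: glass beaker, 72 mm diameter, 80 mm high, with droppers in it to 125 mm. Origin: centre of its underside.
- reagent_jar: Bystander: small amber jar with white cap, 42 mm diameter, 52 mm high. Origin: centre of its underside.
- marker: Bystander: marker pen lying down, 132 mm long, 14 mm thick. Origin: centre of its underside.

How it is judged:
On the way, in this order (a step that is already met when the one before it is completed fails the run):
1. the gate rests on its other side while the feed stop still holds the vials back (distance of pad_left from where it was at the start of the episode above 0.046 m and (value of joint gate above 0.28 rad or value of joint gate below -0.28 rad) and value of joint stop below 0.012 m), for 0.2 s.
2. all four vials have run into the other tray (distance of pad_left from where it was at the start of the episode above 0.046 m and ((value of joint gate above 0.28 rad and y of vial1 in the frame of feeder between 0.127 and 0.253 m and z of each of vial1, vial2, vial3, vial4 in the frame of feeder below 0.08 m and y of vial2 in the frame of feeder between 0.127 and 0.253 m and y of vial3 in the frame of feeder between 0.127 and 0.253 m and y of vial4 in the frame of feeder between 0.127 and 0.253 m) or (value of joint gate below -0.28 rad and y of vial1 in the frame of feeder between -0.253 and -0.127 m and z of each of vial1, vial2, vial3, vial4 in the frame of feeder below 0.08 m and y of vial2 in the frame of feeder between -0.253 and -0.127 m and y of vial3 in the frame of feeder between -0.253 and -0.127 m and y of vial4 in the frame of feeder between -0.253 and -0.127 m))), for 0.2 s.
At the end, for the whole second after the job is handed in: The gate rests on the side opposite to its start (within 0.05 rad of its stop), the feed stop is in to within 4 mm of its end, and all four vials lie at rest (under 20 mm/s) in the tray on the gate's lower side (all of step 2 and value of joint stop above 0.03 m and linear speed of each of vial1, vial2, vial3, vial4 below 0.02 m/s); the robot touches nothing.
It fails at once if the robot touches a vial (contact force between any of the fingers, the arm and vial1 above 0.5 N or contact force between any of the fingers, the arm and vial2 above 0.5 N or contact force between any of the fingers, the arm and vial3 above 0.5 N or contact force between any of the fingers, the arm and vial4 above 0.5 N).
It fails at once if a vial is lifted out of the magazine or leaves the feeder ((z of vial1 in the frame of feeder above 0.24 m or z of vial1 in the frame of feeder below 0.02 m) or (z of vial2 in the frame of feeder above 0.24 m or z of vial2 in the frame of feeder below 0.02 m) or (z of vial3 in the frame of feeder above 0.24 m or z of vial3 in the frame of feeder below 0.02 m) or (z of vial4 in the frame of feeder above 0.24 m or z of vial4 in the frame of feeder below 0.02 m)).
It fails at once if another thing on the bench is shifted more than 20 mm or tipped over (distance of any of microtube_rack, tube_rack, tip_box, spray_bottle, beaker, reagent_jar, marker from where it was at the start of the episode above 0.02 m or angle between any of microtube_rack, tube_rack, tip_box, spray_bottle, beaker, reagent_jar, marker's own z axis and vertical above 0.3 rad).
It also fails if it takes over 45 s, if anything falls off the work surface, if the arm or the gripper's body presses on something with over 40 N, if the wrist force passes 120 N, or if a joint passes its speed limit or range.

## Working session

There is one attempt and no reset: what is moved stays moved. The work goes in short steps, Python scripts to look and compute and a tool call to move; the robot and the scene stay as the last step left them, time stands still between calls to the robot, and variables do not carry over. Pictures are saved under pics/ and viewed, about 8 in all and at most 12, crops included, and the job is handed in when it is done.

Besides the shell and the picture viewer there is one more tool, called as name(argument=value, ...), one argument or row to a line, values as JSON. carry_out: Moves the arm, as the interface text tells. Its arguments: {"type":"object","properties":{"motion":{"type":"array"}},"required":["motion"]}

```bash
mkdir -p pics; ls; cat > h.py <<'E'
import numpy as np, cv2
from bench import ctrl
from scipy.spatial.transform import Rotation as R
def w(cam,p):
    T=ctrl.camera_params(cam)["pose"]; return (np.array(T)@np.append(p,1))[:3]
def rot(o): q=o["eef_rot"]; return R.from_quat([q[1],q[2],q[3],q[0]])
E
python3 - <<'E'
from h import *
ims=[]
for c in("scene","side"):
    im=ctrl.camera(c); cv2.imwrite(f"pics/{c}0.png",im)
    for t in["feeder","pad_left","pad_right","stop_push","tray_left","tray_right","vial1","microtube_rack","tube_rack","tip_box","spray_bottle","beaker","reagent_jar","marker"]:
        r=ctrl.landmark_of(c,t)
        print(c,t,[(round(d["conf"],2),w(c,d["point"]).round(3).tolist()) for d in r[:2]])
o=ctrl.get_obs();print(o["time_s"],o["eef_pos"],rot(o).as_matrix().round(2).tolist(),o["opening"])
E
```

```text
pics
scene feeder [(0.97, [0.523, -0.045, -0.005])]
scene pad_left [(0.61, [0.446, 0.051, 0.18]), (0.41, [0.53, -0.236, 0.034])]
scene pad_right [(0.68, [0.458, -0.175, 0.098])]
scene stop_push [(0.79, [0.579, 0.095, 0.153])]
scene tray_left []
scene tray_right [(0.9, [0.53, -0.236, 0.036])]
scene vial1 [(0.71, [0.519, 0.143, 0.031]), (0.43, [0.525, -0.042, 0.223])]
scene microtube_rack [(0.61, [0.48, 0.312, 0.001])]
scene tube_rack [(0.65, [0.429, -0.426, -0.003])]
scene tip_box [(0.94, [0.669, 0.187, -0.001])]
scene spray_bottle [(0.63, [0.612, -0.38, -0.001])]
scene beaker [(0.74, [0.692, 0.014, 0.001]), (0.66, [0.611, -0.382, 0.002])]
scene reagent_jar [(0.58, [0.668, 0.187, -0.002]), (0.56, [0.374, -0.016, -0.004])]
scene marker [(0.7, [0.663, -0.145, -0.001]), (0.26, [0.455, -0.175, 0.097])]
side feeder [(0.64, [0.518, -0.048, 0.0])]
side pad_left [(0.57, [0.449, 0.047, 0.176])]
side pad_right [(0.74, [0.454, -0.177, 0.102])]
side stop_push [(0.6, [0.576, 0.095, 0.157])]
side tray_left [(0.62, [0.511, 0.144, 0.035])]
side tray_right [(0.7, [0.525, -0.233, 0.034]), (0.48, [0.513, 0.144, 0.034])]
side vial1 [(0.57, [0.52, -0.045, 0.158]), (0.45, [0.521, -0.048, 0.183])]
side microtube_rack [(0.67, [0.485, 0.311, 0.003])]
side tube_rack [(0.63, [0.425, -0.433, -0.001])]
side tip_box [(0.66, [0.664, 0.181, -0.0])]
side spray_bottle [(0.82, [0.611, -0.385, 0.001])]
side beaker [(0.65, [0.688, 0.013, -0.001])]
side reagent_jar [(0.63, [0.377, -0.017, 0.001]), (0.51, [0.609, -0.384, 0.0])]
side marker [(0.62, [0.66, -0.158, -0.003])]
1.5 [0.24946666 0.51808802 0.23129181] [[-0.0, 0.43, 0.9], [-0.0, 0.9, -0.43], [-1.0, -0.0, -0.0]] 1.002653958606795
```

View pics/scene0.png

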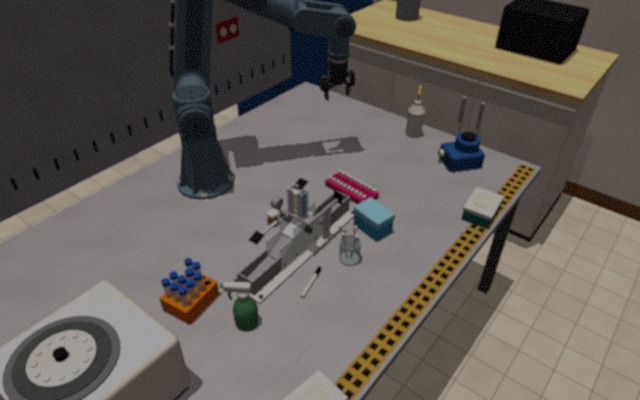

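View pics/side0.png

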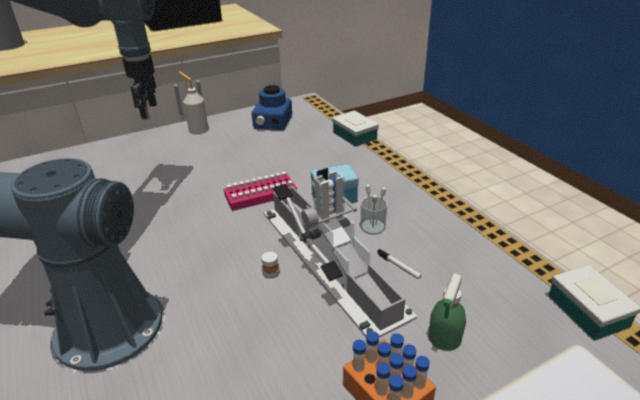

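The scene view shows the feeder at about (300, 230), with the left pad up at (302, 183) and the right pad down at (257, 237). The gate therefore starts on the right side and the vials belong in the left tray. The side view agrees: the bystanders are clear of both work points, and the tip box at (335, 180) is lower than the push plate.

Feeder origin is about (0.520, -0.046) with a yaw of about 0.04 rad. First I'll shut and align the gripper and move towards the left pad.

carry_out(
  motion=[-7, 0, 0, 0, 0, 0, 1, -7, 0, 0, 0, 0, 0, 1, -7, 0, 0, 0, 0, 0, 1, -7, 0, 0, 0, 0, 0, 1, 0, 0, 0, 0, -0.045, 0.018, 1, 0, 0, 0, 0, -0.045, 0.018, 1, 0, 0, 0, 0, -0.045, 0.018, 1, 0, 0, 0, 0, -0.045, 0.018, 1, 0, 0, 0, 0, -0.045, 0.018, 1, 0, 0, 0, 0, -0.045, 0.018, 1],
)

```text
time_s: 2.5
eef_pos: [0.3752, 0.2522, 0.2311]
eef_rot: [0.707, -0.025, 0.706, 0.027]
wrist_force: [1.5, 0.1, 0.3]
opening: 0.001
```

```bash
cat > s.py <<'E'
from h import *
import sys
o=ctrl.get_obs(); M=rot(o).as_matrix()
print(o["time_s"],o["eef_pos"],M.round(3).tolist(),o["opening"],o["wrist_force"],ctrl.grip_depth)
if len(sys.argv)>1: print("tool shift to target",(M.T@(np.array(eval(sys.argv[1]))-o["eef_pos"])).round(3))
E
python3 s.py "[.447,.062,.215]"
```

```text
2.5 [0.37522908 0.25215103 0.23107349] [[0.002, -0.073, 0.997], [0.003, 0.997, 0.073], [-1.0, 0.002, 0.002]] 0.0009791726512311557 [1.4595015  0.11895614 0.31701802] 0.0187
tool shift to target [ 0.016 -0.195  0.058]
```

carry_out(
  motion=[2, 0, 0, 0, -0.04, 0.012, 1, 0, 0, 0, 0, -0.04, 0.012, 1, 0, 0, 0, 0, -0.04, 0.012, 1, 0, 0, 0, 0, -0.04, 0.012, 1, 0, 0, 0, 0, -0.035, 0.01, 1, 0, 0, 0, 0, 0, 0, 1],
)

```text
time_s: 3.1
eef_pos: [0.4458, 0.0466, 0.233]
eef_rot: [0.71, -0.01, 0.704, 0.011]
wrist_force: [0.1, -0.4, -0.4]
opening: -0.006
```

```bash
python3 s.py "[.447,.062,.115]"
```

```text
3.1 [0.44578264 0.04660511 0.23297073] [[0.009, -0.03, 1.0], [0.001, 1.0, 0.03], [-1.0, 0.001, 0.009]] -0.005616617546764476 [ 0.08329223 -0.38482693 -0.35472027] 0.0187
tool shift to target [0.118 0.015 0.001]
```

carry_out(
  motion=[0, 0, 0, 0.015, 0.014, 0.001, 1, 0, 0, 0, 0.02, 0, 0, 1, 0, 0, 0, 0.02, 0, 0, 1, 0, 0, 0, 0.02, 0, 0, 1, 0, 0, 0, 0.02, 0, 0, 1, 0, 0, 0, 0.02, 0, 0, 1],
)

```text
time_s: 3.7
eef_pos: [0.4507, 0.0627, 0.1187]
eef_rot: [0.714, -0.009, 0.7, 0.01]
wrist_force: [0.5, 1.1, 0.1]
opening: 0.003
```

```bash
python3 s.py "[.447,.062,.115]"; python3 - <<'E'
from h import *
for c in("side",):
    im=ctrl.camera(c); cv2.imwrite(f"pics/{c}1.png",cv2.resize(im[100:350,180:440],None,fx=2.3,fy=2.3))
    for t in["pad_left","pad_right"]:
        print(t,[(round(d["conf"],2),w(c,d["point"]).round(3).tolist()) for d in ctrl.landmark_of(c,t)[:2]])
E
```

```text
3.7 [0.4507267  0.06265729 0.1186743 ] [[0.019, -0.027, 0.999], [0.002, 1.0, 0.027], [-1.0, 0.001, 0.019]] 0.0028863508349240893 [0.54251621 1.05947753 0.08212543] 0.0187
tool shift to target [ 0.004 -0.001 -0.004]
pad_left [(0.67, [0.688, 0.014, 0.0]), (0.65, [0.449, 0.074, 0.107])]
pad_right [(0.94, [0.455, -0.156, 0.17])]
```

View pics/side1.png

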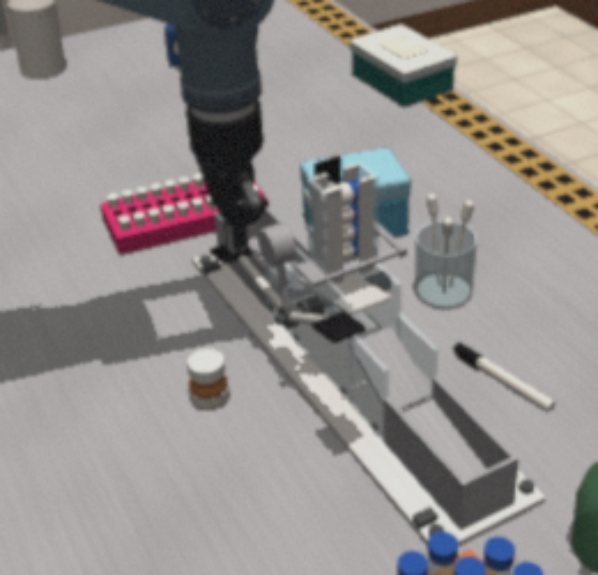

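The picture shows the gate over on the left: the right pad is raised, the tumbler leans left at (275, 245) and the vials are still in the magazine at (350, 220). Next I'll raise the tool and go round to the push plate.

carry_out(
  motion=[0, 0, 0, -0.04, 0, 0, 1, 0, 0, 0, -0.04, 0.01, 0, 1, 0, 0, 0, -0.04, 0.03, 0, 1, 0, 0, 0, 0, 0.04, 0.02, 1, 0, 0, 0, 0, 0, 0.04, 1, 0, 0, 0, 0, 0, 0.04, 1, 0, 0, 0, 0, 0, 0.02, 1, 0, 0, 0, 0, 0, 0, 1],
)

```text
time_s: 4.65
eef_pos: [0.5719, 0.1531, 0.2606]
eef_rot: [0.719, -0.009, 0.695, 0.013]
wrist_force: [-0.4, -0.3, -0.4]
opening: 0.001
```

```bash
python3 s.py "[.577,.14,.145]"; python3 - <<'E'
from h import *
for c in("side","scene"):
    ctrl.camera(c)
    for t in["pad_left","pad_right","stop_push"]:
        print(t,[(round(d["conf"],2),w(c,d["point"]).round(3).tolist()) for d in ctrl.landmark_of(c,t)[:2]])
E
```

```text
4.65 [0.57187306 0.15308967 0.2605773 ] [[0.034, -0.03, 0.999], [0.006, 1.0, 0.03], [-0.999, 0.005, 0.035]] 0.0009529633099915021 [-0.43624209 -0.32522262 -0.4059751 ] 0.0187
tool shift to target [ 0.116 -0.014  0.001]
pad_left [(0.8, [0.449, 0.076, 0.095]), (0.5, [0.526, -0.234, 0.033])]
pad_right [(0.9, [0.455, -0.153, 0.179])]
stop_push [(0.9, [0.576, 0.091, 0.157])]
pad_left []
pad_right [(0.67, [0.452, -0.147, 0.175])]
stop_push [(0.71, [0.58, 0.092, 0.155])]
```

The gate is confirmed down on the left: the left pad is at z≈0.095 and the right at z≈0.177. The stop hasn't moved. Now I'll descend beside the push plate.

carry_out(
  motion=[0, 2, 0, 0.03, -0.006, 0.003, 1, 0, 0, 0, 0.03, -0.006, 0, 1, 0, 0, 0, 0.03, 0, 0, 1, 0, 0, 0, 0.025, 0, 0, 1, 0, 0, 0, 0, 0, 0, 1],
)

```text
time_s: 5.55
eef_pos: [0.5727, 0.1408, 0.1434]
eef_rot: [0.707, -0.009, 0.707, 0.012]
wrist_force: [-0.3, -0.9, -0.2]
opening: -0.0
```

```bash
python3 s.py "[.577,.095,.145]"
```

```text
5.55 [0.57267353 0.14075327 0.14340847] [[0.0, -0.03, 1.0], [0.005, 1.0, 0.03], [-1.0, 0.005, 0.0]] -0.0004239846466643291 [-0.30907893 -0.87323686 -0.19382184] 0.0187
tool shift to target [-0.002 -0.046  0.003]
```

carry_out(
  motion=[0, 0, 0, 0, -0.012, 0.001, 1, 0, 0, 0, 0, -0.012, 0.001, 1, 0, 0, 0, 0, -0.012, 0.001, 1, 0, 0, 0, 0, -0.012, 0, 1, 0, 0, 0, 0, -0.008, 0, 1, 0, 0, 0, 0, -0.006, 0, 1],
)

```text
time_s: 6.15
eef_pos: [0.5801, 0.0744, 0.149]
eef_rot: [0.71, -0.008, 0.704, 0.013]
wrist_force: [1.8, 26.8, -1.8]
opening: 0.004
```

```bash
python3 s.py; python3 - <<'E'
from h import *
for c in("side","scene"):
    im=ctrl.camera(c); cv2.imwrite(f"pics/{c}2.png",cv2.resize(im[100:350,180:440],None,fx=2.3,fy=2.3))
    for t in["stop_push","vial1"]:
        print(t,[(round(d["conf"],2),w(c,d["point"]).round(3).tolist()) for d in ctrl.landmark_of(c,t)[:4]])
E
```

```text
6.15 [0.58013318 0.07444023 0.14900622] [[0.007, -0.03, 1.0], [0.007, 1.0, 0.029], [-1.0, 0.007, 0.007]] 0.003666130273856992 [ 1.83064234 26.83533477 -1.75677475] 0.0187
stop_push [(0.81, [0.579, 0.063, 0.158])]
vial1 [(0.57, [0.52, -0.048, 0.161]), (0.49, [0.522, -0.049, 0.142])]
stop_push [(0.77, [0.578, 0.06, 0.155])]
vial1 [(0.39, [0.524, -0.044, 0.144])]
```

The force reads 27 N with the plate at y≈0.061, which is the end stop. I'll back off and rise.

carry_out(
  motion=[0, 0, 0, 0, 0.02, 0, 1, 0, 0, 0, 0, 0.03, 0, 1, 0, 0, 0, 0, 0.02, 0, 1, 0, 0, 0, -0.04, 0, 0, 1, 0, 0, 0, -0.04, 0, 0, 1, 0, 0, 0, -0.04, 0.02, 0, 1, 0, 0, 0, -0.02, 0.03, 0, 1, 0, 0, 0, 0, 0, 0, 1, 0, 0, 0, 0, 0, 0, 1, 0, 0, 0, 0, 0, 0, 1],
)

```text
time_s: 7.45
eef_pos: [0.5765, 0.1927, 0.2936]
eef_rot: [0.71, -0.012, 0.704, 0.009]
wrist_force: [0.0, -0.4, -0.4]
opening: -0.003
```

```bash
python3 s.py; python3 - <<'E'
from h import *
ims=[]
for c in("side","scene"):
    im=ctrl.camera(c); ims.append(cv2.resize(im[120:320,200:400],None,fx=2,fy=2))
    for t in["stop_push","pad_left","pad_right","vial1"]:
        print(t,[(round(d["conf"],2),w(c,d["point"]).round(3).tolist()) for d in ctrl.landmark_of(c,t)[:4]])
cv2.imwrite("pics/c3.png",np.hstack(ims))
E
```

```text
7.45 [0.57650519 0.19274073 0.29357791] [[0.008, -0.029, 1.0], [-0.004, 1.0, 0.029], [-1.0, -0.004, 0.008]] -0.002922646897678001 [ 0.01208912 -0.36713939 -0.44757958] 0.0187
stop_push [(0.91, [0.579, 0.063, 0.16]), (0.2, [0.427, -0.431, -0.001])]
pad_left [(0.71, [0.449, 0.076, 0.095])]
pad_right [(0.58, [0.453, -0.153, 0.181])]
vial1 [(0.48, [0.513, 0.196, 0.03])]
stop_push [(0.57, [0.58, 0.062, 0.154]), (0.23, [0.518, 0.141, 0.029])]
pad_left []
pad_right [(0.75, [0.456, -0.146, 0.175])]
vial1 []
```

View pics/c3.png

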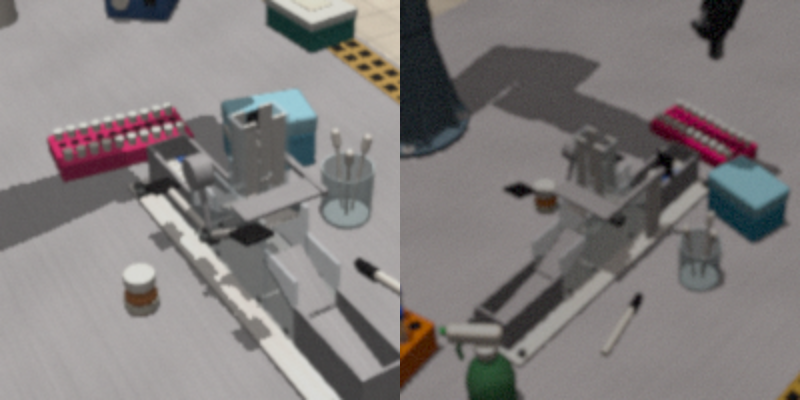

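The magazine is empty in both views, at (255, 150) on the left and (597, 160) on the right, and there is some blue in the left tray. I'll count the vials in that tray with the wrist camera.

```bash
python3 - <<'E'
from h import *
o=ctrl.get_obs(); p=ctrl.camera_params("wrist"); im=ctrl.camera("wrist"); cv2.imwrite("pics/w1.png",im)
H=np.array(p["hand_eye"]);M=rot(o).as_matrix()
for d in ctrl.landmark_of("wrist","vial1")+ctrl.landmark_of("wrist","tray_left"):
    q=M@(H@np.append(d["point"],1))[:3]+o["eef_pos"]-[.52,-.0465,0]
    print(round(d["conf"],2),(R.from_rotvec([0,0,-.04]).apply(q)).round(3))
E
```

```text
0.8 [0.004 0.239 0.028]
0.78 [0.002 0.196 0.041]
0.71 [0.003 0.223 0.038]
0.7 [0.005 0.178 0.043]
```

View pics/w1.png

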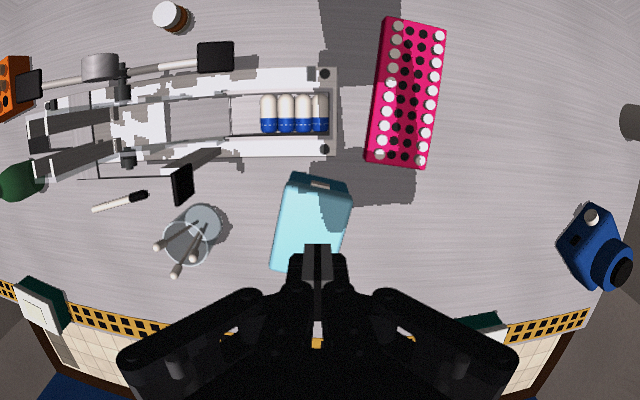

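The wrist picture shows all four vials side by side in the left tray, at columns 260-328 and row about 113. Their measured y in the feeder frame runs from 0.178 to 0.239. I'll let them settle briefly, then hand in.

carry_out(
  motion=[0, 0, 0, 0, 0, 0, 1, 0, 0, 0, 0, 0, 0, 1, 0, 0, 0, 0, 0, 0, 1, 0, 0, 0, 0, 0, 0, 1, 0, 0, 0, 0, 0, 0, 1, 0, 0, 0, 0, 0, 0, 1, 0, 0, 0, 0, 0, 0, 1, 0, 0, 0, 0, 0, 0, 1],
)

```text
time_s: 8.9
eef_pos: [0.5766, 0.1935, 0.2943]
eef_rot: [0.71, -0.012, 0.704, 0.009]
wrist_force: [-0.3, -0.7, -0.5]
opening: 0.003
```

```bash
python3 - <<'E'
from h import *
o=ctrl.get_obs(); H=np.array(ctrl.camera_params("wrist")["hand_eye"]); ctrl.camera("wrist"); M=rot(o).as_matrix()
for d in ctrl.landmark_of("wrist","vial1"):
    q=M@(H@np.append(d["point"],1))[:3]+o["eef_pos"]-[.52,-.0465,0]
    print(round(d["conf"],2),(R.from_rotvec([0,0,-.04]).apply(q)).round(3))
print(o["wrist_force"]); print(ctrl.hand_in())
E
```

```text
0.94 [0.006 0.24  0.028]
0.94 [0.005 0.199 0.038]
0.88 [0.004 0.223 0.034]
0.63 [0.005 0.177 0.045]
[-0.27246164 -0.67216537 -0.53900443]
the job is handed in; nothing more can be done
None
```

I pressed the raised left finger pad so the gate rocked over to the left, then pushed the feed stop in until it hit its end stop. All four vials rolled into the left tray, and I handed the job in at about 9 s; no verdict was reported.

- **Gate:** the left pad is down at z ≈ 0.095 m and the right pad is up at about 0.178 m. It was checked over before I touched the stop.
- **Feed stop:** the push plate moved about 31 mm by the cameras (good to about 4 mm), which alone doesn't prove the 30 mm needed. The 27 N at the end of the push, against the 1 to 3 N of normal travel, says it reached its end stop.
- **Vials:** the wrist camera shows all four in the left tray, at y from 0.177 to 0.240 m and z no higher than 0.045 m in the feeder frame. Two looks about 1.5 s apart agree within 4 mm, so they are at rest.
- **Robot and bench:** the arm is clear of everything, with the wrist force near zero. The bystanders look unmoved in the pictures, but I did not re-measure their positions.

Some network detections were wrong: `pad_left` was once reported at the beaker, and the scene camera missed it in the last checks. I went by the side and wrist cameras there.

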